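# Right and nest the screw pots

## Task

The middle-sized metal screw pot has been knocked over: stand it upright by itself on the bench mat and let go of it. Then nest the three pots in size order, first the middle pot into the largest and after that the smallest into the middle one, lowering each one until it sits on the floor of the pot below before letting go. Leave the largest pot where it stands and do not disturb the jar, the screwdriver or the solder reel.

Things in the scene. Friction and masses are not known exactly. Their poses are not given: they have to be found in the camera images.
- large_pot: Largest of three plain round aluminium pots with straight 3.5 mm walls: outer diameter 69 mm, inner 62 mm, height 50 mm, 0.2 to 0.34 kg. Stands upright on the mat (mat top at z = 0.002). Origin: centre of its underside; z axis out through the mouth; its floor inside is 9 mm above the underside.
- middle_pot: Middle pot: outer diameter 54 mm, inner 47 mm, height 58 mm, floor 9 mm thick. Starts lying on its side, mouth pointing towards the robot (within 25 degrees of -x), its axis 28.5 mm above the bench; can roll sideways. Origin: centre of its underside (bottom edge radius 25.5 mm); z axis out through the mouth.
- middle_pot_rim (a point): Centre of the middle pot's mouth, 58 mm from its underside. The pot weighs 0.12 to 0.21 kg, most in its bottom: centre of mass 17 mm from the underside, so set on its bottom edge and leaning under about 45 degrees it rocks upright when released. Seated in the largest pot, its rim stands 17 mm above that pot's rim.
- small_pot: Smallest pot: outer diameter 40 mm, inner 33 mm, height 66 mm, floor 9 mm thick, 0.07 to 0.12 kg. Stands upright on the mat. Origin: centre of its underside; z axis out through the mouth. Seated in the middle pot, its rim stands 17 mm above that pot's rim.
- flux_jar: Bystander: closed amber glass jar with a black cap, 52 mm across, 75 mm high. Origin: centre of its underside. Stands at the far side of the mat.
- screwdriver: Bystander: screwdriver with a black handle, 170 mm long, lying on the right of the mat. Origin: under its middle.
- reel_stand: Bystander, fixed: steel stand with a reel of solder wire 60 mm across, 90 x 80 mm on plan, 86 mm high. Origin: centre of its underside. At the far side of the mat.
Not all that is in view belongs to the job. Leave any green or turquoise look-alike of the small_pot alone. What is shaped like the middle_pot but pink or turquoise is not meant.

How it is judged:
By the outcome, as a careful person would: the job done as asked, in the order asked, and still so for the second after the job is handed in, with the robot touching nothing.
It also fails if it takes over 72 s, if anything falls off the work surface, if the arm or the gripper's body presses on something with over 40 N, if the wrist force passes 120 N, or if a joint passes its speed limit or range.

## Robot

A 6-joint arm with a two-finger parallel gripper is mounted at the origin on the work surface. World frame = base frame: x ahead of the robot, y to its left, z up, the work surface at z = 0. Lengths are in m, angles in rad, forces in N, time in s.
With the tool pointing down it reaches from about 0.35 to 0.975 m from the base axis. Payload 4.9 kg.
Tool frame: the origin (TCP) lies on the centre line of the jaws, within the pads' length; the fingertips stand 22 mm ahead of it and the grasp point (between the pads) lies 3 mm ahead of it (manip.tcp_to_tips is the distance from the TCP to the fingertips, in m); z points along the fingers, x is the direction in which the jaws open and shut, and the axes are right-handed (so a half turn about z gives the same grasp; the last joint's range is limited). The gripper opens to 85 mm and grips with 20 to 120 N. Pads are 22 mm wide; open, the fingers measure 114 mm over their backs; the gripper's body (76 mm by 85 mm) begins 54 mm behind the grasp point. The pads swing forward as they close: fully open they stand 13 mm farther back than shut.
Start: joints at [-1.335, 0.053, 1.613, -0, 1.476, -0.119], TCP at [0.217, -0.586, 0.253] pointing down, gripper open.
Joint ranges: [-3.01, 3.01], [-1.01, 2.22], [0.06, 2.58], [-1.02, 4.17], [0.09, 2.62], [-3.14, 3.14]. Speed limits (rad/s): [2.57, 2.57, 3.14, 3.14, 3.14, 3.14].

## Interface

Orientations are given as a unit quaternion [w, x, y, z].
In Python, from plant import manip gives the robot as it stands.
- The arm moves only by the shell command python3 -m pendant 'ROWS'. ROWS is a JSON object of lists of equal length, an entry for each row: "linear": the shift along the tool's x, y, z in cm, a list of three; "rotation": the turn, a rotation vector about the tool's x, y, z in degrees, a list of three; "grip": the closure, from 0 (fully open) to 1 (shut). A call has exactly 10 rows; each row is the pose to reach, as a shift and turn from the pose commanded when the call began, along the tool's axes at that moment; what a row does not reach only later rows make up. A row lasts 1/12 s, in which the tool goes at most 41.7 mm and 7.16 degrees, less where a joint would pass 70% of its speed; a pose out of reach is approached as far as the arm can. A call with a gripper value outside its range is refused whole. The fingers move at their own pace and stop on an object; the grip force is fixed at half the most. Time passes only in rows, so rows that repeat a pose let the fingers close, or fill a call up. It gives the time, the measured TCP pose, the force and the opening at its end, in the units of the state.
- manip.state(): the state, without advancing time (a new reading comes with each control period).
- manip.grab_frame(name): name is "side" or "top"; returns the picture (384x512x3 uint8, red, green, blue); there is no depth.
- manip.calibration(name): a dict with "fx", "fy", "cx", "cy" (pixels), "k1" (the pictures are not rectified: a ray, as slopes to the right and down, at radius r is drawn at 1 + k1 r^2 times it, then the intrinsics apply), "cam_to_world" (4x4, takes a point from camera to world coordinates). Camera axes: x right, y up, looking along -z (the intrinsics and any distortion apply to the point x, -y, -z); pixel columns grow to the right and rows downward; lengths in m; the calibration is good to about 2 mm. A picture is of the moment at which its call begins. calibration takes no time and is no camera call.
- manip.job_done(): hands the job in, once; it reports no verdict.
The state is a dict: "time": time; "joint_pos": joint angles; "joint_vel": joint speeds; "joint_efforts": joint torques, N m; "tool_pos": TCP position; "tool_rot": TCP orientation; "contact_force": force on the tool from outside, world axes, zero at the start; "ft_torque": the same for the moment, N m; "gripper_width": opening from 0.0 (shut) to 1.0 (fully open).
Only numpy, scipy, OpenCV 4.12 (cv2) and the standard library are available. Lean on these libraries where they do the work, as an engineer would, in place of code of your own. Each camera call takes 0.05 s, during which the arm holds its last target. There are 200 camera calls.

## Working session

There is one attempt and no reset: what is moved stays moved. The work goes in short steps, Python scripts to look and compute and a shell command to move; the robot and the scene stay as the last step left them, time stands still between calls to the robot, and variables do not carry over. Pictures are saved under pics/ and viewed, about 8 in all and at most 12, crops included, and the job is handed in when it is done.

```bash
ls; mkdir -p pics
python3 - <<'E'
from plant import manip
import cv2,numpy as np
for n in("side","top"):
    cv2.imwrite(f"pics/{n}0.png",cv2.cvtColor(manip.grab_frame(n),cv2.COLOR_RGB2BGR))
    c=manip.calibration(n);print(n,{k:(np.round(v,4).tolist()) for k,v in c.items()})
print(manip.state())
E
```

```text
pics
side {'fx': 415.2777, 'fy': 415.2777, 'cx': 256.9715, 'cy': 187.4105, 'k1': -0.0845, 'cam_to_world': [[0.9724, 0.1751, -0.1545, 0.4538], [-0.2333, 0.7532, -0.615, -0.7336], [0.0087, 0.634, 0.7732, 0.8634], [0.0, 0.0, 0.0, 1.0]]}
top {'fx': 476.1045, 'fy': 476.1045, 'cx': 258.3379, 'cy': 192.3698, 'k1': -0.1567, 'cam_to_world': [[-0.0156, 0.9828, -0.1839, 0.3394], [-0.9999, -0.0145, 0.0072, -0.0952], [0.0044, 0.184, 0.9829, 1.4328], [0.0, 0.0, 0.0, 1.0]]}
{'time': 0.1, 'joint_pos': array([-1.33500317e+00,  5.33014212e-02,  1.61416620e+00, -1.27924886e-05,
        1.47603529e+00, -1.19012794e-01]), 'joint_vel': array([-0.00032904, -0.00202049, -0.00359899,  0.00102665,  0.00060913,
       -0.00117507]), 'joint_efforts': array([-4.35214197e-04, -3.94906104e+01, -3.71362925e+01, -1.04637666e-04,
        3.94812261e-03, -5.23751325e-06]), 'tool_pos': array([ 0.21699393, -0.58555006,  0.2521737 ]), 'tool_rot': array([-6.30057536e-04,  8.20794835e-01, -5.71222309e-01, -7.17872610e-04]), 'contact_force': array([ 0.02884113,  0.1620629 , -0.12756501]), 'ft_torque': array([ 0.02175933,  0.00474761, -0.00377017]), 'gripper_width': 0.9982222401633352}
```

View pics/side0.png

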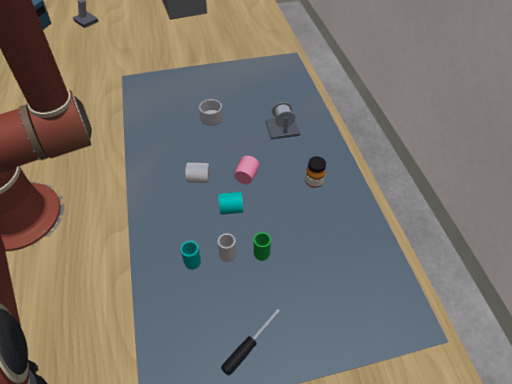

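View pics/top0.png

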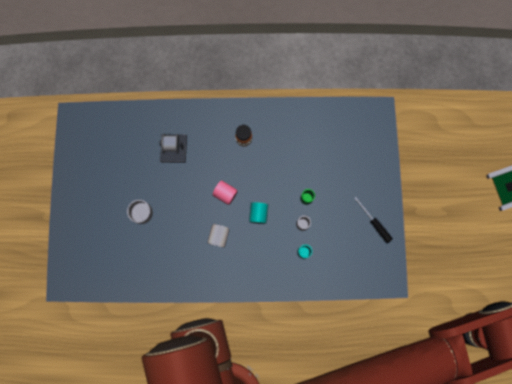

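Side view: large pot (210,112), lying middle pot (197,172), small pot (227,247). Top view: (139,211), (218,236), (304,222). The pink and turquoise ones are look-alikes. Next I enlarge the crops to get accurate outlines.

```bash
cat > h.py <<'E'
import numpy as np,cv2
from plant import manip
from scipy.optimize import least_squares
from scipy.spatial.transform import Rotation as R
def proj(n,P):
    c=manip.calibration(n);T=np.array(c["cam_to_world"]);P=np.atleast_2d(P)
    q=(P-T[:3,3])@T[:3,:3]; x=q[:,0]/-q[:,2];y=-q[:,1]/-q[:,2];d=1+c["k1"]*(x*x+y*y)
    return np.c_[c["cx"]+c["fx"]*x*d,c["cy"]+c["fy"]*y*d]
def tri(us,ut):
    f=lambda p:np.r_[proj("side",p)[0]-us,proj("top",p)[0]-ut]
    s=least_squares(f,[.5,0,.03]);return s.x,np.abs(s.fun).max()
def grab(n,fn):
    i=cv2.cvtColor(manip.grab_frame(n),cv2.COLOR_RGB2BGR);cv2.imwrite(fn,i);return i
def crops(L,fn,s=6,w=32):
    r=[]
    for im,u,v in L:
        c=im[v-w:v+w,u-w:u+w];c=cv2.resize(c,None,fx=s,fy=s,interpolation=cv2.INTER_CUBIC)
        for k in range(0,2*w,8):
            cv2.putText(c,str(u-w+k),(k*s,8),0,.3,(0,255,255),1);cv2.putText(c,str(v-w+k),(0,k*s+4),0,.3,(0,255,255),1)
            cv2.line(c,(k*s,10),(k*s,14),(0,255,255),1);cv2.line(c,(18,k*s),(22,k*s),(0,255,255),1)
        r.append(c)
    h=len(r)//2 if len(r)>3 else len(r)
    cv2.imwrite(fn,np.vstack([np.hstack(r[i:i+h]) for i in range(0,len(r),h)]))
def mask(im,u,v,w=22,thr=18):
    # non-mat pixels: difference from local mat colour; component nearest centre
    c=im[v-w:v+w,u-w:u+w].astype(int);m=np.median(np.r_[c[0],c[-1],c[:,0],c[:,-1]],0)
    b=(np.abs(c-m).max(2)>thr).astype(np.uint8)
    n,l,st,ce=cv2.connectedComponentsWithStats(b)
    k=1+np.argmax(st[1:,4]);return (l==k),u-w,v-w
E
python3 - <<'E'
from h import *
S=cv2.imread("pics/side0.png");T=cv2.imread("pics/top0.png")
crops([(S,210,112),(S,197,172),(S,227,247),(T,139,211),(T,218,236),(T,304,222)],"pics/c0.png",s=6,w=22)
for im,u,v in[(S,210,112),(S,197,172),(S,227,247),(T,139,211),(T,218,236),(T,304,222)]:
    m,a,b=mask(im,u,v);ys,xs=np.nonzero(m);print(m.sum(),a+xs.min(),a+xs.max(),b+ys.min(),b+ys.max(),a+xs.mean(),b+ys.mean())
E
```

```text
472 198 221 99 125 210.79449152542372 112.14194915254237
469 185 208 162 182 196.66950959488273 172.0362473347548
440 217 235 233 261 226.37727272727273 246.64090909090908
484 126 152 199 223 139.27479338842974 211.45454545454544
357 208 228 224 246 217.87114845938376 234.9747899159664
176 296 311 215 230 303.0625 222.7784090909091
```

View pics/c0.png

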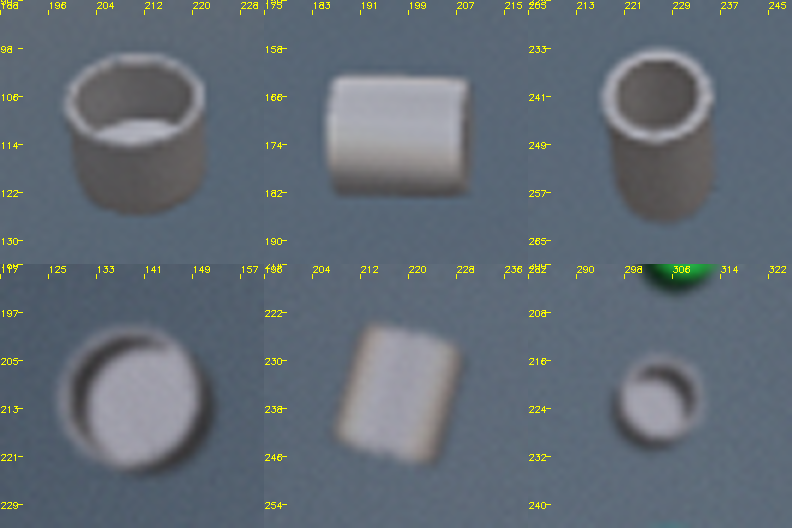

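```bash
cat >> h.py <<'E'
A=np.linspace(0,2*np.pi,48,endpoint=False)
D=np.c_[np.cos(A),np.sin(A)]
DIM=dict(large=(.0345,.0345,.050),middle=(.027,.0255,.058),small=(.020,.020,.066))
def pts(name,p,ax):
    r,rb,h=DIM[name];ax=ax/np.linalg.norm(ax);e=np.linalg.svd(ax[None])[2][1:]
    ring=lambda r:r*D@e
    return np.vstack([p+ring(rb),p+.003*ax+ring(r),p+h*ax+ring(r)])
def supp(m,a,b):
    ys,xs=np.nonzero(m);P=np.c_[xs+a,ys+b]
    return (P@D.T).max(0)+.5*0
def fit(name,ims,uvs,lying=False,views=("side","top"),p0=(.5,0,.002,np.pi),thr=18,w=22):
    obs=[supp(*mask(im,*uv,thr=thr,w=w)) for im,uv in zip(ims,uvs)]
    def f(q):
        ax=np.array([np.cos(q[3]),np.sin(q[3]),0]) if lying else np.array([0,0,1.])
        P=pts(name,q[:3],ax)
        return np.concatenate([(proj(n,P)@D.T).max(0)-o for n,o in zip(views,obs)])
    s=least_squares(f,p0,loss="soft_l1",x_scale=[.01,.01,.01,.1]);return s.x,np.abs(f(s.x)).mean()
E
python3 - <<'E'
from h import *
S=cv2.imread("pics/side0.png");T=cv2.imread("pics/top0.png")
for n,a,b in[("large",(210,112),(139,211)),("middle",(197,172),(218,236)),("small",(227,247),(304,222))]:
    q,e=fit(n,[S,T],[a,b],n=="middle",p0=(.5,0,.028 if n=="middle" else .002,np.pi-.2))
    print(n,q.round(4),e)
    for v,im,uv in(("side",S,a),("top",T,b)):
        q1,e1=fit(n,[im],[uv],n=="middle",views=(v,),p0=q);print("  ",v,q1.round(4),e1)
for k in [(.5,.0)]: pass
E
```

```text
large [0.55   0.2526 0.0049 2.9416] 0.41471865453656864
   side [ 0.5539  0.2811 -0.0187  2.9416] 0.28970709786373944
   top [ 0.5519  0.2572 -0.0145  2.9416] 0.2285855824087536
middle [0.5047 0.0095 0.0304 2.9188] 0.6536422804896461
   side [5.0580e-01 3.4500e-02 2.8000e-03 2.9033e+00] 0.1553941055906495
   top [ 0.5144  0.0173 -0.0792  2.9158] 0.26106474123972423
small [ 0.508  -0.2357  0.0069  2.9416] 0.4884446662956326
   side [ 0.5111 -0.2165 -0.0242  2.9416] 0.2115903096988293
   top [ 0.5103 -0.2392 -0.0248  2.9416] 0.17728284079596648
```

```bash
cat >> h.py <<'E'
def step(pos,xang,tilt=0):
    """shift (cm)/turn (deg) in tool axes to TCP pos, tool x at world angle xang (deg), then +tilt deg about tool x"""
    s=manip.state();q=s["tool_rot"];R0=R.from_quat([q[1],q[2],q[3],q[0]])
    R1=R.from_euler("z",xang,degrees=True)*R.from_euler("x",180+tilt,degrees=True)
    l=R0.inv().apply(np.array(pos)-s["tool_pos"])*100;rv=(R0.inv()*R1).as_rotvec(degrees=True)
    print("lin",l.round(2).tolist(),"rot",rv.round(1).tolist())
E
python3 - <<'E'
from h import *
print([x for x in dir(manip) if x[0]!='_'],manip.tcp_to_tips)
S=cv2.imread("pics/side0.png");T=cv2.imread("pics/top0.png")
for n,a,b in(("pink",(247,170),(225,192)),("turq lying",(231,203),(258,212)),("t small",(191,243),(304,252)),("g small",(262,235),(307,197))):print(n,tri(a,b))
step([.42,-.25,.25],-85)
E
```

```text
['IKError', 'calibration', 'grab_frame', 'job_done', 'state', 'tcp_to_tips'] 0.022
pink (array([ 0.60678756, -0.00546417,  0.02915928]), np.float64(0.6903492049020485))
turq lying (array([ 0.54416303, -0.1035515 ,  0.02741158]), np.float64(0.42390891883323434))
t small (array([ 0.42695773, -0.2311583 ,  0.07809686]), np.float64(2.9056961258133356))
g small (array([ 0.58499056, -0.24590733,  0.07775065]), np.float64(2.6274510314500503))
lin [-24.41, -30.69, 0.27] rot [0.0, 0.1, 15.3]
```

```bash
python3 -m pendant '{"linear":[[-24.4,-30.7,0.3],[-24.4,-30.7,0.3],[-24.4,-30.7,0.3],[-24.4,-30.7,0.3],[-24.4,-30.7,0.3],[-24.4,-30.7,0.3],[-24.4,-30.7,0.3],[-24.4,-30.7,0.3],[-24.4,-30.7,0.3],[-24.4,-30.7,0.3]],"rotation":[[0,0,15.3],[0,0,15.3],[0,0,15.3],[0,0,15.3],[0,0,15.3],[0,0,15.3],[0,0,15.3],[0,0,15.3],[0,0,15.3],[0,0,15.3]],"grip":[0,0,0,0,0,0,0,0,0,0]}'
python3 -c "
from h import *
step([.4787,.0155,.15],-102.8,40)"
```

```text
time: 0.93
tool_pos: [0.4216, -0.2467, 0.2499]
tool_rot: [-0.001, 0.739, -0.674, -0.0]
contact_force: [0.6, -0.7, 0.3]
gripper_width: 1.002
lin [-25.57, -8.08, 10.04] rot [39.6, 6.4, 17.3]
```

```bash
python3 -m pendant '{"linear":[[-25.6,-8.1,10],[-25.6,-8.1,10],[-25.6,-8.1,10],[-25.6,-8.1,10],[-25.6,-8.1,10],[-25.6,-8.1,10],[-25.6,-8.1,10],[-25.6,-8.1,10],[-25.6,-8.1,10],[-25.6,-8.1,10]],"rotation":[[39.6,6.4,17.3],[39.6,6.4,17.3],[39.6,6.4,17.3],[39.6,6.4,17.3],[39.6,6.4,17.3],[39.6,6.4,17.3],[39.6,6.4,17.3],[39.6,6.4,17.3],[39.6,6.4,17.3],[39.6,6.4,17.3]],"grip":[0,0,0,0,0,0,0,0,0,0]}'
python3 -c "
from h import *
print(manip.state()['joint_pos'])
S=grab('side','pics/s1.png');T=grab('top','pics/t1.png');print(proj('top',[[.4787,.0155,.0295]]),proj('top',manip.state()['tool_pos']),proj('side',manip.state()['tool_pos']))
cv2.imwrite('pics/m1.png',cv2.resize(np.hstack([S[110:230,120:280],T[170:290,140:300]]),None,fx=2.4,fy=2.4))
step([.4787,.0155,.0295],-102.8,40)"
```

```text
time: 1.77
tool_pos: [0.478, 0.0123, 0.1495]
tool_rot: [0.211, -0.586, 0.735, -0.267]
contact_force: [0.7, 0.3, -0.1]
gripper_width: 0.998
[-0.07798497 -0.65996033  2.45283434 -0.15614876  0.66464738  1.8059233 ]
[[218.05169114 233.95939541]] [[216.26819289 229.45033651]] [[193.398689   140.99964856]]
lin [-0.49, 7.92, 9.24] rot [-0.0, -0.3, -0.2]
```

View pics/m1.png

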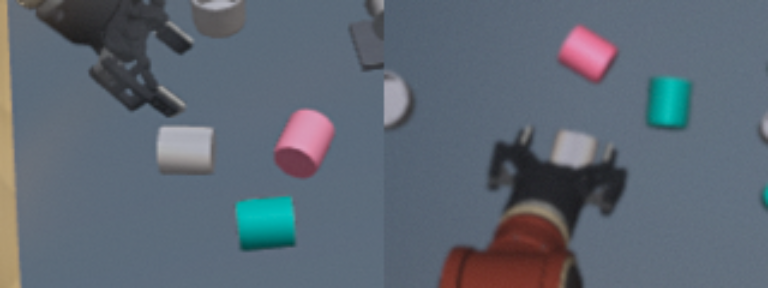

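The open gripper straddles the lying pot symmetrically (pot at about (218,232) in the top view). Descending.

```bash
python3 -m pendant '{"linear":[[-0.5,4,4.6],[-0.5,5.9,6.9],[-0.5,7.9,9.2],[-0.5,7.9,9.2],[-0.5,7.9,9.2],[-0.5,7.9,9.2],[-0.5,7.9,9.2],[-0.5,7.9,9.2],[-0.5,7.9,9.2],[-0.5,7.9,9.2]],"rotation":[[0,0,0],[0,0,0],[0,0,0],[0,0,0],[0,0,0],[0,0,0],[0,0,0],[0,0,0],[0,0,0],[0,0,0]],"grip":[0,0,0,0,0,0,0,0,0,0]}'
python3 -c "
from h import *
step([.4787,.0155,.0295],-102.8,40)"
```

```text
time: 2.7
tool_pos: [0.4796, 0.0164, 0.0317]
tool_rot: [0.214, -0.584, 0.735, -0.27]
contact_force: [-1.2, -0.1, -0.6]
gripper_width: 0.999
lin [0.11, 0.2, 0.13] rot [-0.2, -0.2, -0.2]
```

```bash
python3 -m pendant '{"linear":[[0,0.2,0.1],[0,0.2,0.1],[0,0.2,0.1],[0,0.2,0.1],[0,0.2,0.1],[0,0.2,0.1],[0,0.2,0.1],[0,0.2,0.1],[0,0.2,0.1],[0,0.2,0.1]],"rotation":[[0,0,0],[0,0,0],[0,0,0],[0,0,0],[0,0,0],[0,0,0],[0,0,0],[0,0,0],[0,0,0],[0,0,0]],"grip":[1,1,1,1,1,1,1,1,1,1]}'
python3 -c "
from h import *
step([.46,.035,.08],-102.8,-20)"
```

```text
time: 3.53
tool_pos: [0.4775, 0.0168, 0.0273]
tool_rot: [0.212, -0.585, 0.735, -0.268]
contact_force: [-4.9, 1.2, 5.9]
gripper_width: 0.626
lin [-1.37, -1.76, -5.4] rot [-60.0, -0.1, -0.2]
```

```bash
python3 -m pendant '{"linear":[[-0.7,-0.9,-2.7],[-1.4,-1.8,-5.4],[-1.4,-1.8,-5.4],[-1.4,-1.8,-5.4],[-1.4,-1.8,-5.4],[-1.4,-1.8,-5.4],[-1.4,-1.8,-5.4],[-1.4,-1.8,-5.4],[-1.4,-1.8,-5.4],[-1.4,-1.8,-5.4]],"rotation":[[0,0,0],[-3,0,0],[-10,0,0],[-17,0,0],[-24,0,0],[-31,0,0],[-38,0,0],[-45,0,0],[-52,0,0],[-59,0,0]],"grip":[1,1,1,1,1,1,1,1,1,1]}'
python3 -c "
from h import *
step([.46,.035,.08],-102.8,-50)"
```

```text
time: 4.37
tool_pos: [0.4605, 0.0351, 0.0799]
tool_rot: [-0.105, -0.613, 0.772, 0.131]
contact_force: [-0.7, 0.2, -1.5]
gripper_width: 0.627
lin [0.02, 0.05, 0.0] rot [-30.6, 0.1, -0.3]
```

```bash
python3 -m pendant '{"linear":[[0,0,0],[0,0,0],[0,0,0],[0,0,0],[0,0,0],[0,0,0],[0,0,0],[0,0,0],[0,0,0],[0,0,0]],"rotation":[[-6,0,0],[-12,0,0],[-18,0,0],[-24,0,0],[-30.5,0,0],[-30.5,0,0],[-30.5,0,0],[-30.5,0,0],[-30.5,0,0],[-30.5,0,0]],"grip":[1,1,1,1,1,1,1,1,1,1]}'
python3 -c "
from h import *
S=grab('side','pics/s2.png');T=grab('top','pics/t2.png')
p=manip.state()['tool_pos'];u=proj('side',p)[0].astype(int);v=proj('top',p)[0].astype(int);print(u,v)
w=50
cv2.imwrite('pics/m2.png',cv2.resize(np.hstack([S[u[1]-w:u[1]+w,u[0]-w:u[0]+w],T[v[1]-w:v[1]+w,v[0]-w:v[0]+w]]),None,fx=4,fy=4,interpolation=2))
step([.46,.035,.034],-102.8,-50)"
```

```text
time: 5.2
tool_pos: [0.4602, 0.0353, 0.081]
tool_rot: [-0.26, -0.565, 0.711, 0.326]
contact_force: [0.1, -0.5, -1.0]
gripper_width: 0.626
[187 155] [209 238]
lin [0.02, -3.55, 3.06] rot [-0.6, 0.1, -0.2]
```

View pics/m2.png

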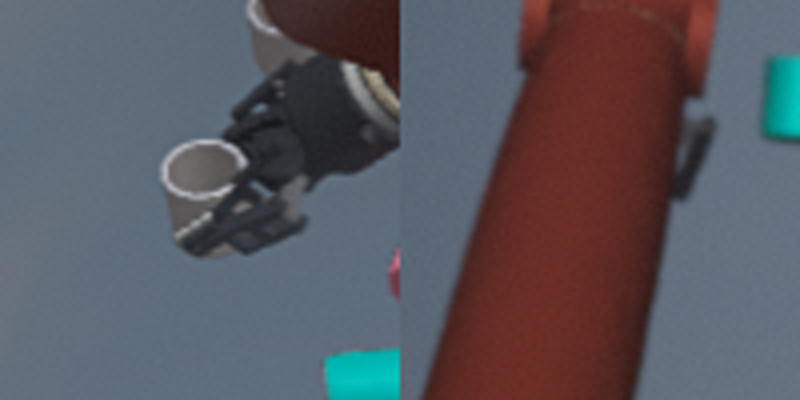

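The pot hangs upright in the grip, mouth up, rim at about (187,148) in the side image. Lowering.

```bash
python3 -m pendant '{"linear":[[0,-1.2,1],[0,-2.4,2],[0,-3.6,3],[0,-3.6,3],[0,-3.6,3],[0,-3.6,3],[0,-3.6,3],[0,-3.6,3],[0,-3.6,3],[0,-3.6,3]],"rotation":[[-0.5,0,0],[-0.5,0,0],[-0.5,0,0],[-0.5,0,0],[-0.5,0,0],[-0.5,0,0],[-0.5,0,0],[-0.5,0,0],[-0.5,0,0],[-0.5,0,0]],"grip":[1,1,1,1,1,1,1,1,1,1]}'
python3 -c "
from h import *
step([.46,.035,.028],-102.8,-50)"
```

```text
time: 6.13
tool_pos: [0.4608, 0.035, 0.0334]
tool_rot: [-0.264, -0.564, 0.71, 0.33]
contact_force: [-0.3, 0.4, -1.5]
gripper_width: 0.624
lin [0.01, -0.37, 0.41] rot [0.0, 0.1, -0.2]
```

```bash
python3 -m pendant '{"linear":[[0,-0.1,0.1],[0,-0.2,0.15],[0,-0.25,0.2],[0,-0.3,0.25],[0,-0.3,0.25],[0,-0.3,0.25],[0,-0.3,0.25],[0,-0.3,0.25],[0,-0.3,0.25],[0,-0.3,0.25]],"rotation":[[0,0,0],[0,0,0],[0,0,0],[0,0,0],[0,0,0],[0,0,0],[0,0,0],[0,0,0],[0,0,0],[0,0,0]],"grip":[1,1,1,1,1,1,1,1,1,1]}'
```

```text
time: 6.97
tool_pos: [0.4608, 0.0349, 0.0307]
tool_rot: [-0.264, -0.563, 0.709, 0.331]
contact_force: [-0.7, -0.3, 6.6]
gripper_width: 0.621
```

```bash
python3 -m pendant '{"linear":[[0,0,0],[0,0,0],[0,0,0],[0,0,0],[0,0,0],[0,0,0],[0,0,-3],[0,0,-6],[0,0,-9],[0,0,-12]],"rotation":[[0,0,0],[0,0,0],[0,0,0],[0,0,0],[0,0,0],[0,0,0],[0,0,0],[0,0,0],[0,0,0],[0,0,0]],"grip":[0,0,0,0,0,0,0,0,0,0]}'
python3 -c "
from h import *
step([.50,.0,.25],-102.8,0)"
```

```text
time: 7.8
tool_pos: [0.5509, 0.0142, 0.107]
tool_rot: [-0.264, -0.563, 0.71, 0.331]
contact_force: [-0.1, -0.1, -0.2]
gripper_width: 0.994
lin [2.55, 13.94, -5.62] rot [50.1, 0.0, -0.3]
```

```bash
python3 -c "
from h import *
step([.48,-.2,.28],-102.8,0)"
python3 -m pendant '{"linear":[[0,3,-2.6],[0,7,-6],[2.5,10,-9],[2.5,13,-10],[2.5,16,-10],[2.5,16,-10],[2.5,16,-10],[2.5,16,-10],[2.5,16,-10],[2.5,16,-10]],"rotation":[[5,0,0],[10,0,0],[15,0,0],[22,0,0],[29,0,0],[36,0,0],[43,0,0],[50,0,0],[50,0,0],[50,0,0]],"grip":[0,0,0,0,0,0,0,0,0,0]}'
python3 -c "
from h import *
step([.42,-.25,.28],-75,0)"
```

```text
lin [22.5, 14.57, -9.49] rot [50.1, 0.0, -0.3]
time: 8.63
tool_pos: [0.5182, -0.0035, 0.2934]
tool_rot: [-0.001, -0.622, 0.783, 0.0]
contact_force: [0.2, -0.8, 0.8]
gripper_width: 1.002
lin [26.23, 4.0, 1.39] rot [0.1, -0.1, -28.0]
```

```bash
python3 -m pendant '{"linear":[[26,4,1],[26,4,1],[26,4,1],[26,4,1],[26,4,1],[26,4,1],[26,4,1],[26,4,1],[26,4,1],[26,4,1]],"rotation":[[0,0,-28],[0,0,-28],[0,0,-28],[0,0,-28],[0,0,-28],[0,0,-28],[0,0,-28],[0,0,-28],[0,0,-28],[0,0,-28]],"grip":[0,0,0,0,0,0,0,0,0,0]}'
python3 - <<'E'
from h import *
S=grab('side','pics/s3.png');T=grab('top','pics/t3.png')
p=[.435,.04,.03]
u=proj('side',p)[0].astype(int);v=proj('top',p)[0].astype(int);print(u,v)
crops([(S,*u),(T,*v)],"pics/m3.png",s=6,w=32)
q,e=fit("middle",[S,T],[u,v],False,p0=(.43,.04,.002,0));print(q,e)
for vw,im,uv in(("side",S,u),("top",T,v)):
    f=lambda xy:0
E
```

```text
time: 9.47
tool_pos: [0.422, -0.2484, 0.2831]
tool_rot: [0.001, 0.793, -0.609, -0.001]
contact_force: [-0.1, -0.2, -0.9]
gripper_width: 1.002
[180 168] [209 248]
[0.45742042 0.03143946 0.02775646 0.        ] 5.450014375688736
```

View pics/m3.png

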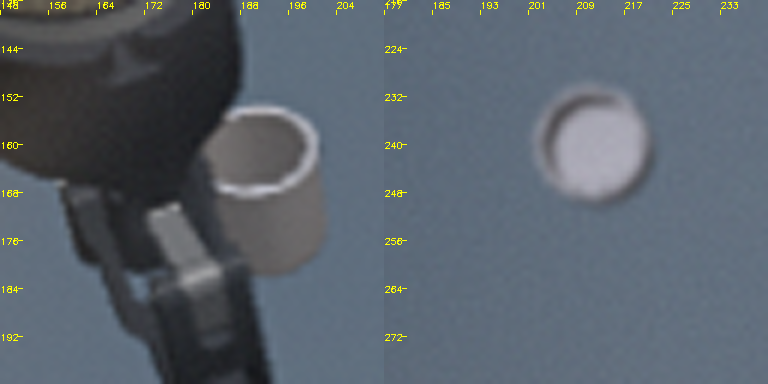

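The middle pot stands upright at top (210.5,240) and side (191,168), partly hidden there. Fitting with the mat height fixed, per view.

```bash
cat >> h.py <<'E'
def fitxy(name,im,uv,view,z=.002,w=22,thr=18):
    o=supp(*mask(im,*uv,w=w,thr=thr));g=.0
    f=lambda q:(proj(view,pts(name,np.r_[q[:2],z],np.array([0,0,1.])))@D.T).max(0)-o-q[2]
    s=least_squares(f,[.5,0,0],loss="soft_l1",x_scale=[.01,.01,1]);return s.x.round(4),np.abs(s.fun).mean().round(2)
E
python3 - <<'E'
from h import *
S=cv2.imread("pics/side0.png");T=cv2.imread("pics/top0.png");T3=cv2.imread("pics/t3.png")
print("L",fitxy("large",S,(210,112),"side"),fitxy("large",T,(139,211),"top"),fitxy("large",T3,(139,211),"top"))
print("S",fitxy("small",S,(227,247),"side"),fitxy("small",T,(304,222),"top",thr=14))
print("M",fitxy("middle",T3,(210,240),"top"))
# middle rim ellipse in side
from scipy.optimize import least_squares as ls
print(proj("side",[[.46,.03,.06],[.46,.035,.06],[.455,.035,.06]]))
E
```

```text
L (array([0.5515, 0.2565, 0.3271]), np.float64(0.29)) (array([0.5494, 0.2531, 0.1464]), np.float64(0.23)) (array([0.5495, 0.253 , 0.117 ]), np.float64(0.25))
S (array([ 0.5093, -0.2324,  0.3843]), np.float64(0.23)) (array([ 0.5069, -0.2361, -0.0595]), np.float64(0.18))
M (array([0.4611, 0.0343, 0.1072]), np.float64(0.24))
[[189.01010783 162.03292387]
 [188.76320819 160.68083216]
 [186.88305285 160.99652431]]
```

Top view agrees with the robot to about 1 mm (pot placed with the TCP at (0.461, 0.035)). The side view is biased by about 2–3 mm, so I use the top positions.

```bash
python3 -c "
from h import *
step([.461,.0345,.13],-90,0)"
```

```text
lin [-26.22, -11.09, 15.32] rot [0.1, -0.0, 15.0]
```

```bash
python3 -m pendant '{"linear":[[-26.2,-11.1,10],[-26.2,-11.1,10],[-26.2,-11.1,10],[-26.2,-11.1,10],[-26.2,-11.1,10],[-26.2,-11.1,10],[-26.2,-11.1,10],[-26.2,-11.1,15.3],[-26.2,-11.1,15.3],[-26.2,-11.1,15.3]],"rotation":[[0,0,15],[0,0,15],[0,0,15],[0,0,15],[0,0,15],[0,0,15],[0,0,15],[0,0,15],[0,0,15],[0,0,15]],"grip":[0,0,0,0,0,0,0,0,0,0]}'
python3 -c "
from h import *
step([.461,.0345,.067],-90,0)"
```

```text
time: 10.4
tool_pos: [0.4573, 0.0364, 0.125]
tool_rot: [0.004, 0.709, -0.706, -0.004]
contact_force: [-0.9, 0.0, -1.1]
gripper_width: 1.0
lin [0.19, -0.43, 5.79] rot [0.7, -0.0, 0.3]
```

```bash
python3 -m pendant '{"linear":[[0,0,0],[0,0,2],[0,0,4],[0,0,6],[0,0,6.2],[0,0,6.2],[0,0,6.2],[0,0,6.2],[0,0,6.2],[0,0,6.2]],"rotation":[[0,0,0],[0,0,0],[0,0,0],[0,0,0],[0,0,0],[0,0,0],[0,0,0],[0,0,0],[0,0,0],[0,0,0]],"grip":[0,0,0,0,0,0,0,0,0,0]}'
python3 -c "
from h import *
step([.461,.0345,.067],-90,0)"
```

```text
time: 11.23
tool_pos: [0.4619, 0.0332, 0.0695]
tool_rot: [-0.0, -0.707, 0.707, -0.001]
contact_force: [0.1, 0.9, -0.6]
gripper_width: 1.004
lin [-0.13, 0.09, 0.25] rot [-0.1, -0.1, -0.1]
```

```bash
python3 -m pendant '{"linear":[[-0.1,0.1,0.15],[-0.1,0.1,0.15],[-0.1,0.1,0.15],[-0.1,0.1,0.15],[-0.1,0.1,0.15],[-0.1,0.1,0.15],[-0.1,0.1,0.15],[-0.1,0.1,0.15],[-0.1,0.1,0.15],[-0.1,0.1,0.15]],"rotation":[[0,0,0],[0,0,0],[0,0,0],[0,0,0],[0,0,0],[0,0,0],[0,0,0],[0,0,0],[0,0,0],[0,0,0]],"grip":[0,0,1,1,1,1,1,1,1,1]}'
python3 -c "
from h import *
S=grab('side','pics/s4.png');u=proj('side',manip.state()['tool_pos'])[0].astype(int);print(u)
crops([(S,*u)],'pics/m4.png',s=8,w=32)
step([.461,.0345,.15],-90,0)"
```

```text
time: 12.07
tool_pos: [0.4606, 0.0342, 0.0673]
tool_rot: [-0.001, -0.707, 0.707, -0.001]
contact_force: [0.7, 1.1, 5.4]
gripper_width: 0.6
[188 158]
lin [-0.01, -0.04, -8.28] rot [-0.0, -0.1, -0.0]
```

View pics/m4.png

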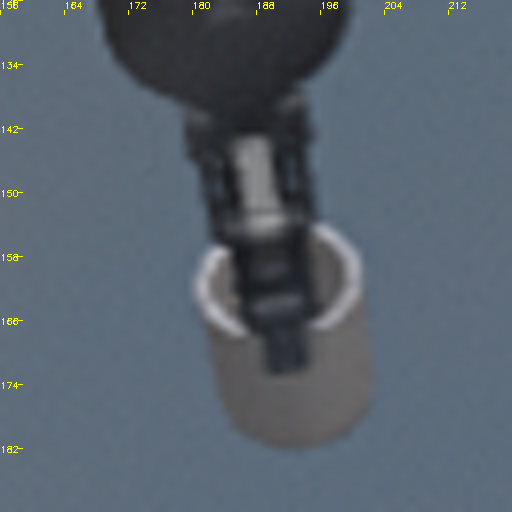

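Grip is on the rim, fingertip at (190,172). The overlap looks shallow (about 9 mm) and the opening is 0.60, against 0.626 in the full grip. I'll reopen and go 3 mm deeper.

```bash
python3 -m pendant '{"linear":[[0,0,0],[0,0,0],[0,0,0],[0,0,0.3],[0,0,0.3],[0,0,0.3],[0,0,0.3],[0,0,0.3],[0,0,0.3],[0,0,0.3]],"rotation":[[0,0,0],[0,0,0],[0,0,0],[0,0,0],[0,0,0],[0,0,0],[0,0,0],[0,0,0],[0,0,0],[0,0,0]],"grip":[0.2,0.2,0.2,0.2,0.2,1,1,1,1,1]}'
python3 -m pendant '{"linear":[[0,0,0],[0,0,0],[0,0,-1],[0,0,-3],[0,0,-6],[0,0,-9],[0,0,-9],[0,0,-9],[0,0,-9],[0,0,-9]],"rotation":[[0,0,0],[0,0,0],[0,0,0],[0,0,0],[0,0,0],[0,0,0],[0,0,0],[0,0,0],[0,0,0],[0,0,0]],"grip":[1,1,1,1,1,1,1,1,1,1]}'
python3 -c "
from h import *
step([.5495,.253,.17],-90,0)"
```

```text
time: 12.95
tool_pos: [0.4602, 0.0343, 0.0637]
tool_rot: [-0.001, -0.707, 0.707, -0.0]
contact_force: [1.4, -0.0, 0.0]
gripper_width: 0.6
time: 13.78
tool_pos: [0.4587, 0.0346, 0.1518]
tool_rot: [-0.002, -0.707, 0.707, 0.001]
contact_force: [-0.2, 0.7, -1.7]
gripper_width: 0.6
lin [-21.85, -9.05, -1.89] rot [0.3, -0.1, -0.0]
```

```bash
python3 -m pendant '{"linear":[[-21.9,-8.9,-1],[-21.9,-8.9,-1],[-21.9,-8.9,-1],[-21.9,-8.9,-1],[-21.9,-8.9,-1],[-21.9,-8.9,-1],[-21.9,-8.9,-1],[-21.9,-8.9,-1],[-21.9,-8.9,-1],[-21.9,-8.9,-1]],"rotation":[[0,0,0],[0,0,0],[0,0,0],[0,0,0],[0,0,0],[0,0,0],[0,0,0],[0,0,0],[0,0,0],[0,0,0]],"grip":[1,1,1,1,1,1,1,1,1,1]}'
python3 -c "
from h import *
step([.549,.253,.115],-90,0)"
```

```text
time: 14.62
tool_pos: [0.5483, 0.2523, 0.1618]
tool_rot: [-0.002, -0.706, 0.708, 0.0]
contact_force: [0.2, -0.1, -1.9]
gripper_width: 0.602
lin [-0.08, -0.08, 4.68] rot [0.2, -0.1, -0.1]
```

```bash
python3 -m pendant '{"linear":[[-0.05,-0.05,1.5],[-0.05,-0.05,3],[-0.05,-0.05,4.3],[-0.05,-0.05,4.3],[-0.05,-0.05,4.3],[-0.05,-0.05,4.3],[-0.05,-0.05,4.3],[-0.05,-0.05,4.3],[-0.05,-0.05,4.3],[-0.05,-0.05,4.3]],"rotation":[[0,0,0],[0,0,0],[0,0,0],[0,0,0],[0,0,0],[0,0,0],[0,0,0],[0,0,0],[0,0,0],[0,0,0]],"grip":[1,1,1,1,1,1,1,1,1,1]}'
python3 -c "
from h import *
S=grab('side','pics/s5.png');T=grab('top','pics/t5.png')
crops([(S,210,105),(T,139,211)],'pics/m5.png',s=6,w=32)
print(manip.state()['tool_pos'])
p=manip.state()['tool_pos']; up=np.array([0,0,1.])
# middle pot model supposed in grip, extents in side view
P=proj('side',pts('middle',p+[.0005,0,-.0617],up));print('pred mid side x',P[:,0].min(),P[:,0].max(),'y',P[:,1].min(),P[:,1].max())
P=proj('side',pts('large',np.array([.5495,.253,.002]),up));print('pred large side x',P[:,0].min(),P[:,0].max(),'y',P[:,1].min(),P[:,1].max())
"
```

```text
time: 15.45
tool_pos: [0.55, 0.254, 0.1208]
tool_rot: [-0.001, -0.707, 0.707, -0.0]
contact_force: [-0.4, 0.3, -1.6]
gripper_width: 0.599
[0.54985441 0.25393466 0.12049645]
pred mid side x 198.44450053170013 218.19599522051124 y 82.88664693532382 109.66145065461589
pred large side x 197.78806359867107 221.56325855396727 y 98.92778893649596 126.20977947447929
```

View pics/m5.png

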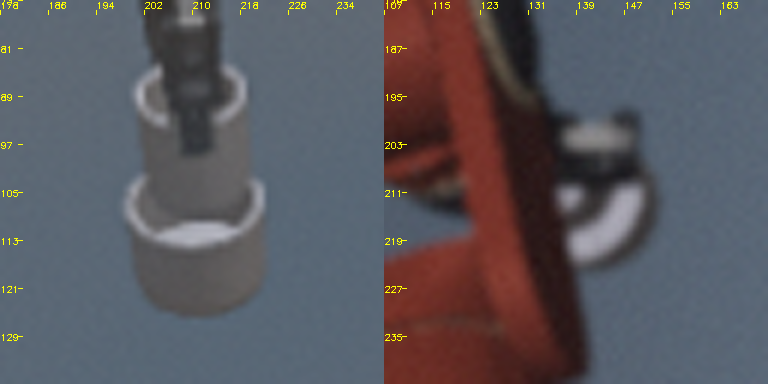

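Side: the middle pot's rim centre is at about (209,89) and the large rim's at (209.5,105), as predicted for centred. Lowering in.

```bash
python3 -m pendant '{"linear":[[0.05,0.05,0.4],[0.05,0.05,0.8],[0.05,0.05,1.2],[0.05,0.05,1.6],[0.05,0.05,2],[0.05,0.05,2.4],[0.05,0.05,2.8],[0.05,0.05,3.2],[0.05,0.05,3.6],[0.05,0.05,3.9]],"rotation":[[0,0,0],[0,0,0],[0,0,0],[0,0,0],[0,0,0],[0,0,0],[0,0,0],[0,0,0],[0,0,0],[0,0,0]],"grip":[1,1,1,1,1,1,1,1,1,1]}'
```

```text
time: 16.38
tool_pos: [0.549, 0.2532, 0.0806]
tool_rot: [-0.001, -0.707, 0.707, -0.0]
contact_force: [-0.2, -0.0, -1.2]
gripper_width: 0.602
```

No contact so far: the pot is inside the mouth, with about 8 mm to go.

```bash
python3 -m pendant '{"linear":[[0,0,0.1],[0,0,0.2],[0,0,0.3],[0,0,0.4],[0,0,0.5],[0,0,0.55],[0,0,0.6],[0,0,0.65],[0,0,0.7],[0,0,0.7]],"rotation":[[0,0,0],[0,0,0],[0,0,0],[0,0,0],[0,0,0],[0,0,0],[0,0,0],[0,0,0],[0,0,0],[0,0,0]],"grip":[1,1,1,1,1,1,1,1,1,1]}'
```

```text
time: 17.22
tool_pos: [0.5491, 0.2533, 0.0741]
tool_rot: [-0.001, -0.707, 0.707, -0.0]
contact_force: [0.5, 0.5, -1.7]
gripper_width: 0.603
```

```bash
python3 -m pendant '{"linear":[[0,0,0.05],[0,0,0.1],[0,0,0.15],[0,0,0.2],[0,0,0.2],[0,0,0.2],[0,0,0.2],[0,0,0.2],[0,0,0.2],[0,0,0.2]],"rotation":[[0,0,0],[0,0,0],[0,0,0],[0,0,0],[0,0,0],[0,0,0],[0,0,0],[0,0,0],[0,0,0],[0,0,0]],"grip":[1,1,1,1,1,1,1,1,1,1]}'
```

```text
time: 18.05
tool_pos: [0.5493, 0.2533, 0.0728]
tool_rot: [-0.001, -0.707, 0.707, -0.0]
contact_force: [-2.9, -2.2, 5.8]
gripper_width: 0.602
```

Contact at the predicted seat height (0.0728 m). Releasing.

```bash
python3 -m pendant '{"linear":[[0,0,-0.1],[0,0,-0.1],[0,0,-0.1],[0,0,-0.1],[0,0,-0.1],[0,0,-2],[0,0,-6],[0,0,-10],[0,0,-14],[0,0,-14]],"rotation":[[0,0,0],[0,0,0],[0,0,0],[0,0,0],[0,0,0],[0,0,0],[0,0,0],[0,0,0],[0,0,0],[0,0,0]],"grip":[0,0,0,0,0,0,0,0,0,0]}'
python3 -c "
from h import *
step([.5065,-.236,.21],-90,0)"
```

```text
time: 18.88
tool_pos: [0.5539, 0.2551, 0.2232]
tool_rot: [0.007, -0.707, 0.707, -0.004]
contact_force: [1.6, -0.1, 1.1]
gripper_width: 1.003
lin [49.11, 4.72, 1.07] rot [-0.9, 0.2, -0.0]
```

```bash
python3 -m pendant '{"linear":[[30,4.3,0],[30,4.3,0],[30,4.3,0],[30,4.3,0],[30,4.3,0],[30,4.3,0],[30,4.3,0],[30,4.3,0],[30,4.3,0],[30,4.3,0]],"rotation":[[0,0,0],[0,0,0],[0,0,0],[0,0,0],[0,0,0],[0,0,0],[0,0,0],[0,0,0],[0,0,0],[0,0,0]],"grip":[0,0,0,0,0,0,0,0,0,0]}'
python3 - <<'E'
from h import *
S=grab('side','pics/s6.png');T=grab('top','pics/t6.png')
crops([(S,210,108),(T,139,211)],'pics/m6.png',s=6,w=32)
print("small",fitxy("small",S,(227,247),"side"))
print("large top",fitxy("large",T,(139,211),"top"))
step([.5065,-.236,.15],-90,0)
E
```

```text
time: 19.72
tool_pos: [0.5061, -0.0467, 0.2126]
tool_rot: [-0.001, -0.706, 0.708, 0.0]
contact_force: [0.6, 0.3, -0.5]
gripper_width: 0.999
small (array([ 0.5093, -0.2325,  0.3743]), np.float64(0.21))
large top (array([0.5496, 0.2531, 0.093 ]), np.float64(0.21))
lin [19.05, -0.03, 6.27] rot [0.1, -0.1, 0.0]
```

View pics/m6.png

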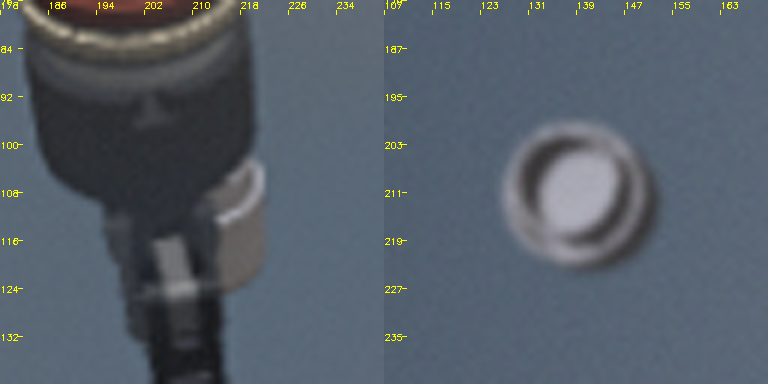

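The middle pot is nested in the large pot (top (139,211)) and the large pot has not moved. Now the small one.

```bash
python3 -m pendant '{"linear":[[19,0,2],[19,0,3],[19,0,4],[19,0,5],[19,0,6.3],[19,0,6.3],[19,0,6.3],[19,0,6.3],[19,0,6.3],[19,0,6.3]],"rotation":[[0,0,0],[0,0,0],[0,0,0],[0,0,0],[0,0,0],[0,0,0],[0,0,0],[0,0,0],[0,0,0],[0,0,0]],"grip":[0,0,0,0,0,0,0,0,0,0]}'
python3 -c "
from h import *
step([.5065,-.236,.073],-90,0)"
```

```text
time: 20.65
tool_pos: [0.5069, -0.2354, 0.1514]
tool_rot: [0.001, 0.708, -0.707, 0.001]
contact_force: [0.3, -0.2, -0.5]
gripper_width: 0.999
lin [0.04, 0.05, 7.84] rot [-0.1, -0.1, 0.1]
```

```bash
python3 -m pendant '{"linear":[[0,0,2],[0,0,4],[0,0,6],[0,0,7],[0,0,7.8],[0,0,7.8],[0,0,7.8],[0,0,7.8],[0,0,7.8],[0,0,7.8]],"rotation":[[0,0,0],[0,0,0],[0,0,0],[0,0,0],[0,0,0],[0,0,0],[0,0,0],[0,0,0],[0,0,0],[0,0,0]],"grip":[0,0,0,0,0,0,0,0,0,0]}'
python3 -m pendant '{"linear":[[0,0,0],[0,0,0],[0,0,0],[0,0,0],[0,0,0],[0,0,0],[0,0,0],[0,0,0],[0,0,0],[0,0,0]],"rotation":[[0,0,0],[0,0,0],[0,0,0],[0,0,0],[0,0,0],[0,0,0],[0,0,0],[0,0,0],[0,0,0],[0,0,0]],"grip":[1,1,1,1,1,1,1,1,1,1]}'
```

```text
time: 21.48
tool_pos: [0.5064, -0.2371, 0.0732]
tool_rot: [-0.001, -0.707, 0.707, -0.001]
contact_force: [-0.0, -0.4, 0.2]
gripper_width: 0.992
time: 22.32
tool_pos: [0.5061, -0.2367, 0.0725]
tool_rot: [-0.001, -0.707, 0.707, -0.0]
contact_force: [-0.1, 1.4, 5.9]
gripper_width: 0.448
```

```bash
python3 -m pendant '{"linear":[[0,0,0],[0,0,-1],[0,0,-3],[0,0,-6],[0,0,-9],[0,0,-12],[0,0,-12],[0,0,-12],[0,0,-12],[0,0,-12]],"rotation":[[0,0,0],[0,0,0],[0,0,0],[0,0,0],[0,0,0],[0,0,0],[0,0,0],[0,0,0],[0,0,0],[0,0,0]],"grip":[1,1,1,1,1,1,1,1,1,1]}'
python3 -m pendant '{"linear":[[-38,-3.3,0],[-38,-3.3,0],[-38,-3.3,0],[-38,-3.3,0],[-38,-3.3,0],[-38,-3.3,0],[-38,-3.3,0],[-38,-3.3,0],[-38,-3.3,0],[-38,-3.3,0]],"rotation":[[0,0,0],[0,0,0],[0,0,0],[0,0,0],[0,0,0],[0,0,0],[0,0,0],[0,0,0],[0,0,0],[0,0,0]],"grip":[1,1,1,1,1,1,1,1,1,1]}'
python3 -c "
from h import *
step([.5491,.2533,.17],-90,0)"
```

```text
time: 23.15
tool_pos: [0.5048, -0.236, 0.1898]
tool_rot: [-0.001, -0.707, 0.707, 0.002]
contact_force: [-0.3, -1.0, -1.4]
gripper_width: 0.443
time: 23.98
tool_pos: [0.5378, 0.1487, 0.1893]
tool_rot: [0.001, 0.709, -0.705, -0.002]
contact_force: [-0.6, -0.1, -0.8]
gripper_width: 0.443
lin [-10.46, -1.19, 1.93] rot [0.3, 0.0, 0.3]
```

```bash
python3 -m pendant '{"linear":[[-10.7,-1,2],[-10.7,-1,2],[-10.7,-1,2],[-10.7,-1,2],[-10.7,-1,2],[-10.7,-1,2],[-10.7,-1,2],[-10.7,-1,2],[-10.7,-1,2],[-10.7,-1,2]],"rotation":[[0,0,0],[0,0,0],[0,0,0],[0,0,0],[0,0,0],[0,0,0],[0,0,0],[0,0,0],[0,0,0],[0,0,0]],"grip":[1,1,1,1,1,1,1,1,1,1]}'
python3 -c "
from h import *
step([.5491,.2533,.147],-90,0)"
```

```text
time: 24.82
tool_pos: [0.5495, 0.2496, 0.1715]
tool_rot: [-0.001, -0.706, 0.708, -0.0]
contact_force: [1.3, 0.4, -1.8]
gripper_width: 0.445
lin [-0.37, 0.04, 2.45] rot [0.0, -0.1, -0.1]
```

```bash
python3 -m pendant '{"linear":[[-0.35,0,0.5],[-0.35,0,1],[-0.35,0,1.5],[-0.35,0,2],[-0.35,0,2.4],[-0.35,0,2.4],[-0.35,0,2.4],[-0.35,0,2.4],[-0.35,0,2.4],[-0.35,0,2.4]],"rotation":[[0,0,0],[0,0,0],[0,0,0],[0,0,0],[0,0,0],[0,0,0],[0,0,0],[0,0,0],[0,0,0],[0,0,0]],"grip":[1,1,1,1,1,1,1,1,1,1]}'
python3 - <<'E'
from h import *
S=grab('side','pics/s7.png')
p=manip.state()['tool_pos'];up=np.array([0,0,1.])
C=S.copy()
c=cv2.resize(S[55:135,170:250],None,fx=7.2,fy=7.2,interpolation=2)
def dr(P,col):
    for u in proj('side',P):
        q=((u-[170,55]+.5)*7.2).astype(int);cv2.circle(c,tuple(map(int,q)),1,col,-1)
b=np.array([.002,.0035,0])
dr(pts('small',p+[.0008,0,-.0705]+b,up),(0,0,255));dr(pts('middle',np.array([.5500,.2533,.011])+b,up)[96:],(0,255,0))
cv2.imwrite('pics/m7.png',c);print(p);step([.5491,.2533,.11],-90,0)
E
```

```text
time: 25.65
tool_pos: [0.5495, 0.254, 0.1476]
tool_rot: [-0.001, -0.707, 0.707, -0.0]
contact_force: [0.1, -0.6, -1.2]
gripper_width: 0.449
[0.54946335 0.25395393 0.1475745 ]
lin [0.06, 0.03, 3.76] rot [0.0, -0.1, -0.0]
```

View pics/m7.png

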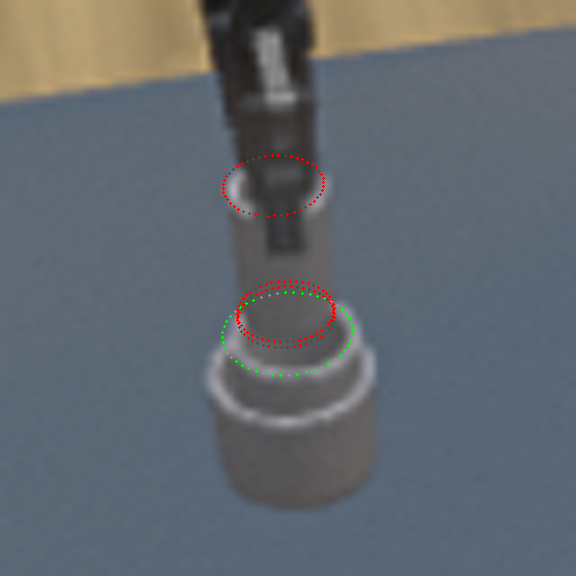

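Overlay: the small pot's foot is about 1 mm left of and 1 mm beyond the middle mouth's centre (mouth seen at crop (295,338)). Shifting slightly and lowering.

```bash
python3 -m pendant '{"linear":[[0.1,-0.07,0.3],[0.1,-0.07,0.7],[0.1,-0.07,1.1],[0.1,-0.07,1.5],[0.1,-0.07,1.9],[0.1,-0.07,2.3],[0.1,-0.07,2.7],[0.1,-0.07,3.1],[0.1,-0.07,3.5],[0.1,-0.07,3.9]],"rotation":[[0,0,0],[0,0,0],[0,0,0],[0,0,0],[0,0,0],[0,0,0],[0,0,0],[0,0,0],[0,0,0],[0,0,0]],"grip":[1,1,1,1,1,1,1,1,1,1]}'
```

```text
time: 26.53
tool_pos: [0.5499, 0.2528, 0.1078]
tool_rot: [-0.001, -0.707, 0.707, -0.0]
contact_force: [0.3, -0.2, -0.6]
gripper_width: 0.447
```

```bash
python3 -m pendant '{"linear":[[0,0,0.2],[0,0,0.4],[0,0,0.6],[0,0,0.8],[0,0,1],[0,0,1.2],[0,0,1.3],[0,0,1.4],[0,0,1.4],[0,0,1.4]],"rotation":[[0,0,0],[0,0,0],[0,0,0],[0,0,0],[0,0,0],[0,0,0],[0,0,0],[0,0,0],[0,0,0],[0,0,0]],"grip":[1,1,1,1,1,1,1,1,1,1]}'
python3 -m pendant '{"linear":[[0,0,0.05],[0,0,0.1],[0,0,0.15],[0,0,0.2],[0,0,0.2],[0,0,0.2],[0,0,0.2],[0,0,0.2],[0,0,0.2],[0,0,0.2]],"rotation":[[0,0,0],[0,0,0],[0,0,0],[0,0,0],[0,0,0],[0,0,0],[0,0,0],[0,0,0],[0,0,0],[0,0,0]],"grip":[1,1,1,1,1,1,1,1,1,1]}'
```

```text
time: 27.37
tool_pos: [0.5499, 0.2528, 0.0942]
tool_rot: [-0.001, -0.707, 0.707, -0.0]
contact_force: [0.1, 0.0, -1.3]
gripper_width: 0.448
time: 28.2
tool_pos: [0.5499, 0.2528, 0.0922]
tool_rot: [-0.001, -0.707, 0.707, -0.0]
contact_force: [-0.4, -0.3, -0.8]
gripper_width: 0.445
```

```bash
python3 -m pendant '{"linear":[[0,0,0.05],[0,0,0.1],[0,0,0.15],[0,0,0.2],[0,0,0.2],[0,0,0.2],[0,0,0.2],[0,0,0.2],[0,0,0.2],[0,0,0.2]],"rotation":[[0,0,0],[0,0,0],[0,0,0],[0,0,0],[0,0,0],[0,0,0],[0,0,0],[0,0,0],[0,0,0],[0,0,0]],"grip":[1,1,1,1,1,1,1,1,1,1]}'
```

```text
time: 29.03
tool_pos: [0.5501, 0.2528, 0.0906]
tool_rot: [-0.001, -0.707, 0.707, -0.0]
contact_force: [-1.1, -0.4, 3.7]
gripper_width: 0.444
```

Contact at the predicted seat height (0.0906 m against 0.0905 m). Release, rise and move clear.

```bash
python3 -m pendant '{"linear":[[0,0,0],[0,0,0],[0,0,0],[0,0,0],[0,0,0],[0,0,-2],[0,0,-6],[0,0,-10],[0,0,-13],[0,0,-13]],"rotation":[[0,0,0],[0,0,0],[0,0,0],[0,0,0],[0,0,0],[0,0,0],[0,0,0],[0,0,0],[0,0,0],[0,0,0]],"grip":[0,0,0,0,0,0,0,0,0,0]}'
python3 -m pendant '{"linear":[[38,6,0],[38,6,0],[38,6,0],[38,6,0],[38,6,0],[38,6,0],[38,6,0],[38,6,0],[38,6,0],[38,6,0]],"rotation":[[0,0,0],[0,0,0],[0,0,0],[0,0,0],[0,0,0],[0,0,0],[0,0,0],[0,0,0],[0,0,0],[0,0,0]],"grip":[0,0,0,0,0,0,0,0,0,0]}'
python3 - <<'E'
from h import *
S=grab('side','pics/s8.png');T=grab('top','pics/t8.png')
cv2.imwrite('pics/m8.png',np.hstack([cv2.resize(S[60:140,160:260],None,fx=4,fy=4),cv2.resize(T[171:251,90:190],None,fx=4,fy=4)]))
print(fitxy("large",T,(139,211),"top"))
S0=cv2.imread('pics/side0.png');T0=cv2.imread('pics/top0.png')
for nm,(u,v) in dict(jar=(244,134),driver=(375,220),reel=(173,148)).items():print(nm,np.abs(T[v-25:v+25,u-25:u+25].astype(int)-T0[v-25:v+25,u-25:u+25]).max())
E
```

```text
time: 29.87
tool_pos: [0.5538, 0.2543, 0.2296]
tool_rot: [0.006, -0.707, 0.707, -0.003]
contact_force: [-0.1, 0.4, 0.5]
gripper_width: 1.0
time: 30.7
tool_pos: [0.4886, -0.1316, 0.2208]
tool_rot: [-0.002, -0.705, 0.709, -0.001]
contact_force: [-0.9, 0.8, 0.7]
gripper_width: 0.997
(array([ 0.5494,  0.2534, -0.0047]), np.float64(0.17))
jar 13
driver 13
reel 13
```

View pics/m8.png

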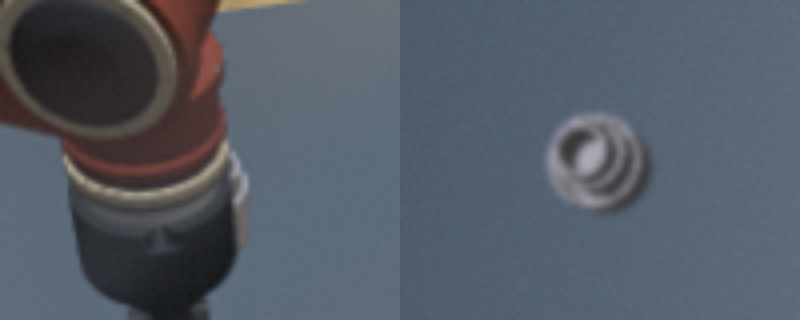

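All three pots are nested in the top view (centre (139,211)). The large pot is unmoved and the bystander patches are unchanged within image noise. Handing in.

```bash
python3 -c "
from plant import manip
print(manip.job_done())"
```

```text
the job is handed in; nothing more can be done
None
```

I stood the middle pot upright on the mat and let go of it. Then I nested it in the large pot and the small pot in the middle one, and handed the job in at about 31 s of the 72 s allowed.

- **Seating:** both pots touched down within about 0.1 mm of the predicted height (tool at 0.0728 m for the middle pot, 0.0906 m for the small one). Contact forces in the readings stayed below 10 N.
- **Last top picture:** the three pots are nested, and the large pot is unmoved to within 0.5 mm. The jar, screwdriver and reel patches match the starting picture to within image noise.
- **What disagreed:** the side camera read about 2–3 mm off the top camera and the robot, so I used the top-view positions. The first rim grip on the middle pot was shallow, so I opened and took it again 3 mm deeper.
- **Not confirmed:** the arm hid most of the nest in the last side picture. The final look therefore rests on the top view and the contact heights.

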